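# Set the test box and hold the pick-up probe in the shield's guide collar

## Robot

A 6-joint arm with a two-finger parallel gripper is mounted at the origin on the work surface. World frame = base frame: x ahead of the robot, y to its left, z up, the work surface at z = 0. Lengths are in mm, angles in rad, forces in N, time in s.
With the tool pointing down it reaches from about 200 to 875 mm from the base axis. Payload 3.4 kg.
Tool frame: the origin (TCP) lies at the centre of the arm's flange, where the gripper is bolted on; the fingertips stand 199 mm ahead of it and the grasp point (between the pads) lies 180 mm ahead of it; z points along the fingers, x is the direction in which the jaws open and shut, and the axes are right-handed (so a half turn about z gives the same grasp; the last joint's range is limited). The gripper opens to 94 mm and grips with 3 to 60 N. Pads are 16 mm wide; open, the fingers measure 119 mm over their backs; the gripper's body (75 mm by 177 mm) begins 78 mm behind the grasp point.
Start: joints at [-1.309, 0.276, 1.505, -0, 1.361, -0.121], TCP at [214.771, -533.402, 404.693] pointing down, gripper open.
Joint ranges: [-2.89, 2.89], [-0.75, 2.08], [0.22, 2.7], [-1.18, 4.32], [0.11, 2.71], [-2.7, 2.7]. Speed limits (rad/s): [2.57, 2.57, 3.14, 3.14, 3.14, 3.14].

## Interface

Orientations are given as a rotation vector (axis times angle).
In Python, from station import manip, cams, ticket, spotter gives the robot as it stands.
- The arm moves only by the shell command python3 -m crank 'ROWS' [OPENING]. ROWS is a JSON object of lists of equal length, an entry for each row: "xyz": the shift along the tool's x, y, z in m, a list of three; "rotation": the turn, a rotation vector about the tool's x, y, z in rad, a list of three. In form: {"xyz": [[dx, dy, dz], ...], "rotation": [[wx, wy, wz], ...]}. A call has 1 to 10 rows; each row shifts and turns the pose as measured when the row begins, along the tool's axes as they then stand; what a row does not reach is not made up. A row lasts 1/10 s, in which the tool goes at most 50 mm and 8.59 degrees, less where a joint would pass 70% of its speed; a pose out of reach is approached as far as the arm can. A call is refused whole if a number of a shift passes 0.05 or a number of a turn 0.15, either way. A call with a gripper value outside its range is refused whole. OPENING is the opening in per cent of the stroke, from 0 (shut) to 100 (fully open), set as the call begins (- or left out, the last holds). The fingers move at their own pace and stop on an object; the grip force is fixed at half the most. Time passes only in rows, so rows that do not move let the fingers close. It gives the time, the measured TCP pose, the force and the opening at its end, in the units of the state.
- manip.observe(): the state, without advancing time (a new reading comes with each control period).
- cams.capture(name): name is "scene" or "top"; returns (picture, depth): 384x512x3 uint8, red, green, blue; 384x512 float32, mm along the optical axis (not along the pixel's ray), 0 where there is no reading.
- cams.calibration(name): a dict with "fx", "fy", "cx", "cy" (pixels), "k1" (the pictures are not rectified: a ray, as slopes to the right and down, at radius r is drawn at 1 + k1 r^2 times it, then the intrinsics apply), "extrinsics" (4x4, takes a point from world to camera coordinates). Camera axes: x right, y up, looking along -z (the intrinsics and any distortion apply to the point x, -y, -z); pixel columns grow to the right and rows downward; lengths in mm; the calibration is good to about 2 mm. A picture is of the moment at which its call begins. calibration takes no time and is no camera call.
- ticket.close_job(): hands the job in, once; it reports no verdict.
Trained networks look in the newest picture that a camera, given by its name, has taken for a name from the list of things; names that differ only in an ending like _2 or _b are one class to them, and where a whole thing is asked for, a point or a joint stands for the part that bears it (a point fixed in the world has none). Each returns a list of dicts, best first, with "conf" (0 to 1); they miss things now and then, are a little off and sometimes report something else, mostly with a low value. They report only what shows in the picture. A call takes as long as a camera call. They do not tell look-alikes from the thing itself.
- spotter.boxes_of(label, camera): "extent" ([centre column, centre row, width, height] in pixels, round what is visible of it).
- spotter.regions_of(label, camera): "region" (384x512 bool, what is visible of it) and "extent" ([centre column, centre row, width, height] in pixels, round what is visible of it).
- spotter.landmark_of(label, camera): "uv" ([column, row] in pixels: a listed point, or the origin of a listed thing).
The state is a dict: "t": time; "q": joint angles; "qvel": joint speeds; "joint_torque": joint torques, N m; "tool_pos": TCP position; "tool_rot": TCP orientation; "force": force on the tool from outside, world axes, zero at the start; "moment": the same for the moment, N m; "width": opening from 0.0 (shut) to 1.0 (fully open).
Only numpy, scipy, OpenCV 4.12 (cv2) and the standard library are available. Lean on these libraries where they do the work, as an engineer would, in place of code of your own. Each camera call takes 0.05 s, during which the arm holds its last target. There are 200 camera calls.

## Task

On the grey test box, push the sprung orange selector down and turn it clockwise from the white dot to the green dot, so that it pops back up there. Then take the red probe out of its stand, lower its rod straight down through the brass guide collar on the shielded circuit board without ever touching the collar, shield or board, until the yellow band is level with the collar's top, and finish while still holding it there: upright, centred and still. Leave the blue probe and the other things on the bench where they are.

Things in the scene. Friction and masses are not known exactly. Their poses are not given: they have to be found in the camera images.
- test_box: Fixed grey instrument box, 150 (its x) by 120 by 65 mm high, origin at the centre of its underside. The selector's axis is upright and stands at x = -25, y = 0 mm on its top. A white dot (off) lies on the top 36 mm from that axis towards the box's -x; the green dot (on) lies 60 degrees clockwise of it, seen from above. Its yaw varies.
- selector_grip (a point): Point on the selector's upright axis at grip height, 106 mm above the table when up; moves with the knob: a black disc (46 mm diameter, 8 mm thick) with an orange bar, 42 x 14 x 28 mm high. This point is 21 mm above the disc's top, 6 mm below the bar's. The bar lies along this point's x, white pointer on its -x half; grip it across y (14 mm). Its yaw falls as it turns clockwise.
- selector_press (a joint): How far the selector is pushed down, m: 0 up, 0.010 fully down. Its spring gives about 3.5 N at the start and 8.5 N fully down. It is locked unless pushed down more than about 6 mm (push it 9 to 10 mm while turning); let go at either dot it pops back up to 0 and is locked, let go between them it stays down.
- selector_turn (a joint): Selector angle, rad: 0 at the white dot (start), 1.05 (end stop) at the green dot, growing clockwise seen from above. It pops up at the green dot only beyond about 1.0: turn it to the stop.
- stand: Fixed probe stand, base 160 (its x) by 90 mm, with an aluminium plate 50 mm wide whose top is 105 mm above the table. Origin at the centre of the underside. Two 14 mm holes on its x axis at x = -40 and +40 mm: one holds the red probe, the other the blue one; which is which varies.
- probe: Loose cordless pick-up probe, about 90 g: red body 26 x 26 x 60 mm high with a white rod (8 mm diameter, 80 mm long) straight below on its axis. Origin: centre of the red body's underside, where the rod begins; z up, x and y square to its faces. It starts upright in the stand, square to it, resting on the plate (origin 105 mm above the table). Grip the red body from above across two faces.
- probe_band (a point): Centre of the yellow band (8 mm wide) round the red probe's rod, on the rod's axis, 36 mm below the red body's underside.
- probe_tip (a point): Lower end of the red probe's rod, on its axis, 80 mm below the red body's underside and 44 mm below the band's centre.
- jig: Fixed board jig: aluminium plate 160 (its x) by 120 mm with a green circuit board and a steel shield can (70 by 60 mm, top 58 mm above the table) carrying the brass guide collar (32 mm outside diameter, 20 mm high). Origin at the centre of the plate's underside; the collar's axis is upright at x = -20, y = 0 mm. Its yaw varies.
- collar_mouth (a point): Centre of the collar's open top, 78 mm above the table. The bore below it is upright, 20 mm in diameter (6 mm free all round the rod) and 32 mm deep, then opens into the hollow shield; a chip lies 55 mm below the mouth.
- blue_probe: Loose blue probe, the same as the red one but blue, in the other hole of the stand. Leave it.
- adapter: Loose brass adapter, 24 mm diameter, 20 mm high, standing on the test box's top at about x = +55 mm of the box. Origin under its centre. Leave it.
- multimeter: Loose orange multimeter lying flat, 80 by 160 by 45 mm high. Leave it.
- screwdriver: Loose red-handled screwdriver, 170 mm long, lying on the bench. Leave it.
- solder_reel: Loose blue solder reel, 60 mm diameter, 38 mm high. Leave it.
- screw_jar: Loose jar with a red cap, 56 mm diameter, 70 mm high. Leave it.
- heatsink: Loose aluminium finned heat sink, 50 by 70 by 28 mm. Leave it.
Things that resemble listed ones, but are neither listed nor needed, are in the scene too. Leave any purple or turquoise look-alike of the probe alone. Leave any purple look-alike of the test_box alone.

How it is judged (in metres and radians):
On the way, in this order (a step that is already met when the one before it is completed fails the run):
1. the selector stands at the green dot and has popped back up (value of joint selector_turn above 0.95 rad and value of joint selector_press below 0.002 m), for 0.2 s.
2. the red probe is gripped and lifted clear of its stand (height (world z) of probe_tip above 0.12 m and contact force between probe and the fingers above 0.5 N), for 0.1 s.
3. the rod's tip is inside the collar's bore (z of probe_tip in the frame of collar_mouth below -0.01 m and horizontal distance between probe_tip and collar_mouth below 0.01 m), for 0.1 s.
At the end, for the whole second after the job is handed in: Selector up (within 2 mm) and beyond 0.95 rad; the gripper holds the red probe still, upright (0.1 rad) and clear of the jig, yellow band within 6 mm of the collar's top in height, band and tip within 4 mm of the bore's axis; blue probe within 20 mm of its start (all of step 1 and z of probe_band in the frame of collar_mouth between -0.006 and 0.006 m and horizontal distance between each of probe_band, probe_tip and collar_mouth below 0.004 m and angle between probe's own z axis and vertical below 0.1 rad and linear speed of probe below 0.02 m/s and contact force between probe and the fingers above 0.5 N and contact force between probe and jig below 0.2 N and distance of blue_probe from where it was at the start of the episode below 0.02 m); the arm keeps its last pose, push and grip.
It fails at once if the red probe touches the collar, the shield or the board (more than 0.3 N) (contact force between probe and jig above 0.3 N).
It fails at once if another loose thing on the bench (blue probe 20 mm, the others 30 mm) is moved from its place (distance of blue_probe from where it was at the start of the episode above 0.02 m or distance of any of adapter, multimeter, screwdriver, solder_reel, screw_jar, heatsink from where it was at the start of the episode above 0.03 m).
It also fails if it takes over 64 s, if anything falls off the work surface, if the arm or the gripper's body presses on something with over 40 N, if the wrist force passes 120 N, or if a joint passes its speed limit or range.

## Working session

There is one attempt and no reset: what is moved stays moved. The work goes in short steps, Python scripts to look and compute and a shell command to move; the robot and the scene stay as the last step left them, time stands still between calls to the robot, and variables do not carry over. Pictures are saved under pics/ and viewed, about 8 in all and at most 12, crops included, and the job is handed in when it is done.

```bash
ls; mkdir -p pics; cat > h.py <<'E'
import numpy as np, cv2
from station import manip, cams, ticket, spotter
from scipy.spatial.transform import Rotation as R
def cap(n):
    p,d=cams.capture(n); np.savez('/tmp/%s.npz'%n,p=p,d=d); return p,d
def cloud(n,d):
    """world xyz for each pixel"""
    c=cams.calibration(n); K=np.array([[c['fx'],0,c['cx']],[0,c['fy'],c['cy']],[0,0,1.]])
    v,u=np.mgrid[0:d.shape[0],0:d.shape[1]]
    uv=cv2.undistortPoints(np.stack([u.ravel(),v.ravel()],1).astype(float)[:,None],K,np.array([c['k1'],0,0,0.]))[:,0]
    z=d.ravel(); P=np.stack([uv[:,0]*z,-uv[:,1]*z,-z,np.ones_like(z)],1)
    return (P@np.linalg.inv(c['extrinsics']).T)[:,:3].reshape(d.shape+(3,))
def ray(n,uv,zw):
    """world point at height zw (mm) on the pixel's ray"""
    c=cams.calibration(n); K=np.array([[c['fx'],0,c['cx']],[0,c['fy'],c['cy']],[0,0,1.]])
    a=cv2.undistortPoints(np.array([[uv]],float),K,np.array([c['k1'],0,0,0.]))[0,0]
    T=np.linalg.inv(c['extrinsics']); o=T[:3,3]; r=T[:3,:3]@np.array([a[0],-a[1],-1])
    return o+r*(zw-o[2])/r[2]
E
python3 - <<'E'
from h import *
for n in('scene','top'):
    p,d=cap(n); cv2.imwrite(f'pics/{n}0.png',cv2.resize(p[:,:,::-1],(800,600),interpolation=cv2.INTER_CUBIC))
    c=cams.calibration(n); print(n,c['fx'],np.linalg.inv(c['extrinsics'])[:3].round(2).tolist())
    for l in('test_box','selector_grip','probe','blue_probe','jig','collar_mouth','stand'):
        print(l,[(np.round(x['uv'],1).tolist(),round(x['conf'],2)) for x in spotter.landmark_of(l,n)])
print(manip.observe())
E
```

```text
pics
scene 480.31053628768643 [[0.67, -0.64, 0.38, 1000.51], [0.74, 0.57, -0.35, -390.87], [0.0, 0.52, 0.86, 1074.87]]
test_box [([252.2, 203.4], 0.97), ([162.5, 175.5], 0.82)]
selector_grip [([146.0, 154.8], 0.82), ([188.7, 263.3], 0.29)]
probe [([184.7, 269.2], 0.87), ([145.9, 297.0], 0.85), ([182.0, 334.6], 0.77)]
blue_probe [([170.9, 232.3], 0.78)]
jig [([287.2, 144.3], 0.59), ([87.6, 295.7], 0.16)]
collar_mouth [([290.2, 121.6], 0.92)]
stand [([184.3, 267.6], 0.87), ([170.6, 232.3], 0.18)]
top 469.1365554019907 [[0.03, 0.98, -0.17, 323.65], [-1.0, 0.02, -0.0, -14.97], [0.0, 0.17, 0.98, 1328.94]]
test_box [([243.8, 194.2], 0.67)]
selector_grip [([245.2, 197.4], 0.73), ([290.8, 284.1], 0.72)]
probe [([364.7, 141.9], 0.73), ([372.0, 177.3], 0.69), ([330.9, 170.3], 0.66)]
blue_probe [([324.9, 200.5], 0.73)]
jig [([166.6, 220.9], 0.8)]
collar_mouth [([159.2, 225.0], 0.62)]
stand [([325.0, 194.6], 0.7), ([156.8, 223.0], 0.7)]
{'t': 0.8, 'q': array([-1.30898040e+00,  2.75845052e-01,  1.50488003e+00, -1.61810827e-05,
        1.36068463e+00, -1.20998901e-01]), 'qvel': array([ 1.46101682e-03,  2.41498184e-03, -1.55007160e-03, -2.15699072e-03,
       -6.98016162e-05, -5.92610259e-04]), 'joint_torque': array([ 1.02627924e-03, -4.04398012e+01, -2.37485003e+01,  7.01987324e-02,
        2.45555834e-02,  4.43285472e-06]), 'tool_pos': array([ 214.77724927, -533.39380887,  404.73234822]), 'tool_rot': array([ 2.60337476e+00, -1.75818531e+00,  2.00674163e-04]), 'force': array([0.28987085, 0.99921959, 0.02671093]), 'moment': array([ 0.01258697, -0.03294111, -0.03147663]), 'width': 0.9994301414176621}
```

View pics/top0.png

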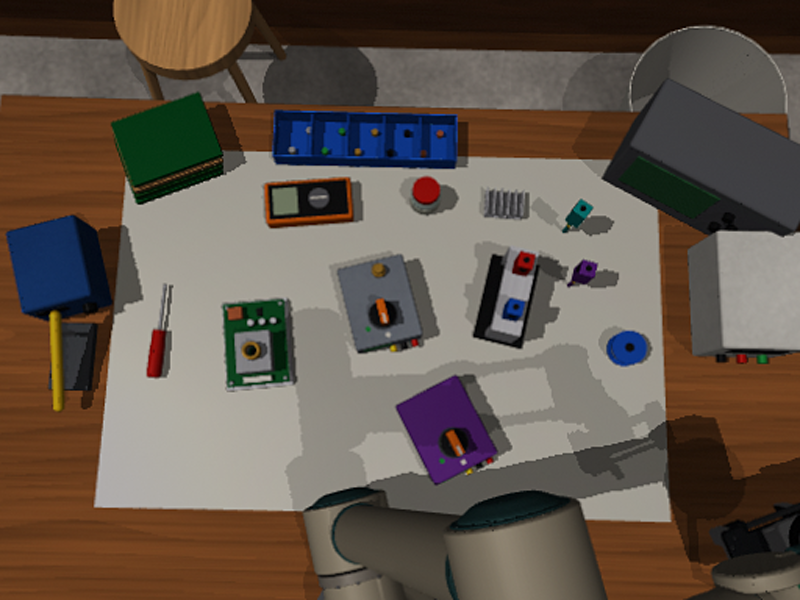

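View pics/scene0.png

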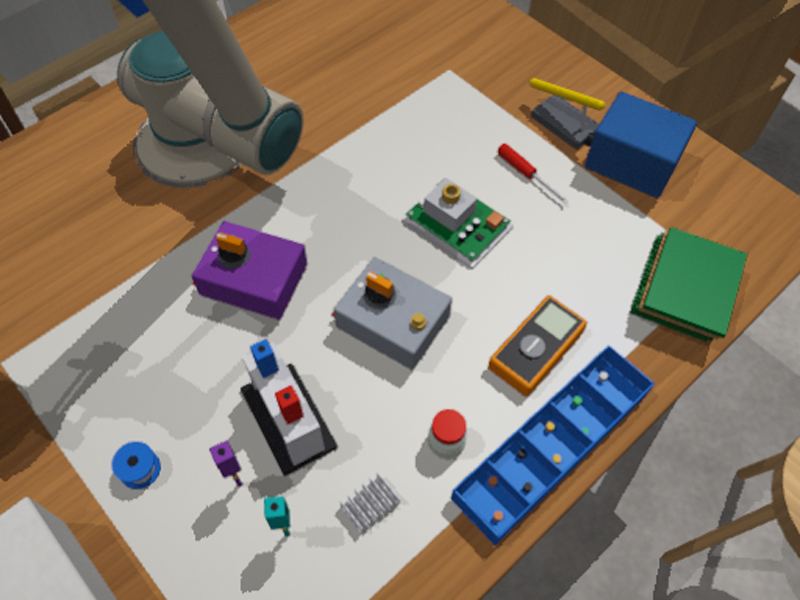

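Top view (800x600 scale): the grey box is at (380,303) with its selector at (381,312). The purple box at (447,430) is the look-alike. The red probe is at (524,263) in the stand and the blue one at (513,308), with the purple and turquoise look-alikes standing loose at (585,270) and (578,213). The collar is at (251,350). Next I measure from depth in both cameras.

```bash
python3 - <<'E'
from h import *
roi={'top':dict(sel=(225,180,265,220),probe=(318,150,350,182),blue=(312,182,345,210),col=(145,205,180,240),box=(205,155,285,232),stand=(295,150,360,230)),
'scene':dict(sel=(228,165,260,200),probe=(170,240,200,275),blue=(155,212,182,245),col=(278,110,302,136),box=(205,160,295,240),stand=(145,210,220,305))}
for n in roi:
    f=np.load(f'/tmp/{n}.npz'); p,d=f['p'],f['d']; X=cloud(n,d); hsv=cv2.cvtColor(p,cv2.COLOR_RGB2HSV)
    def pts(k,m):
        a,b,c,e=roi[n][k]; w=np.zeros(d.shape,bool); w[b:e,a:c]=1; return X[w&m&(d>0)]
    z=X[:,:,2]; H,S,V=hsv[:,:,0],hsv[:,:,1],hsv[:,:,2]
    def rep(k,m):
        q=pts(k,m)
        if len(q)<5: print(n,k,'few',len(q)); return
        r=cv2.minAreaRect(q[:,:2].astype(np.float32)); e=np.linalg.eigh(np.cov(q[:,:2].T))[1][:,1]
        print(n,k,len(q),'mean',q.mean(0).round(1),'rect',np.round(r[0],1),np.round(r[1],1),round(r[2],1),'maj',np.degrees(np.arctan2(e[1],e[0])).round(1))
    rep('sel',(z>98)&(z<120)&(S>120)); rep('sel',(z>105)&(z<118)&(S>120))
    rep('probe',(z>158)&(z<172)&((H<10)|(H>170))); rep('blue',(z>158)&(z<172)&(H>100)&(H<125))
    rep('col',(z>73)&(z<84)); rep('box',(z>58)&(z<71)); rep('stand',(z>99)&(z<111))
    a,b,c,e=roi[n]['sel']; w=np.zeros(d.shape,bool); w[b-20:e+20,a-20:c+20]=1
    for nm,m in(('white',(V>190)&(S<40)),('green',(H>40)&(H<85)&(S>90)&(V>70))):
        q=X[w&m&(z>55)&(z<80)]; print(nm,len(q),q.mean(0).round(1) if len(q) else '')
s=X
E
```

```text
top sel 71 mean [532.6   6.3 111.2] rect [531.4   6. ] [40.6 13.9] 16.5 maj -161.5
top sel 68 mean [533.    6.4 111.4] rect [531.4   5.9] [40.6 13.6] 15.5 maj -162.7
top probe 106 mean [ 611.2 -226.   164. ] rect [ 611.8 -226.8] [26.1 26.7] 75.4 maj 154.8
top blue 104 mean [ 533.4 -208.8  164.4] rect [ 533.8 -209.4] [26.4 26. ] 79.8 maj -165.8
top col 64 mean [460.9 232.8  76.9] rect [461.4 232.3] [30.5 28.5] 65.4 maj 60.1
top box 2021 mean [555.   13.   64.5] rect [555.8  12.7] [150.6 119.8] 15.5 maj -162.2
top stand 717 mean [ 567.9 -214.6  104.7] rect [ 572.7 -218.1] [ 50.5 151.5] 77.4 maj 168.9
white 0 
green 9 [505.6  32.7  64.8]
scene sel 115 mean [535.6   6.7 108.3] rect [534.1   7.5] [41.1 15.4] 12.6 maj -163.0
scene sel 89 mean [535.3   7.6 110.4] rect [534.1   7.5] [41.1 15.4] 12.6 maj -163.6
scene probe 150 mean [ 614.  -225.3  163.5] rect [ 613.5 -225. ] [25.7 27.3] 76.9 maj 134.5
scene blue 149 mean [ 536.2 -207.7  163.3] rect [ 535.8 -207.4] [26.  27.7] 79.8 maj -174.5
scene col 63 mean [463.4 231.9  76.1] rect [463.3 232.9] [29.6 31.1] 46.9 maj 122.5
scene box 2224 mean [563.3  12.2  63.8] rect [557.3  14.5] [150.1 121.7] 15.8 maj -156.2
scene stand 963 mean [ 583.9 -222.4  104. ] rect [ 563.4 -255.1] [136.4 151.7] 75.3 maj 163.5
white 6 [496.   -1.4  65.3]
green 3 [503.9  36.5  64.7]
```

```bash
python3 - <<'E'
from h import *
p=np.load('/tmp/top.npz')['p'];q=np.load('/tmp/scene.npz')['p']
r=lambda a:cv2.resize(a[:,:,::-1],(390,390),interpolation=cv2.INTER_CUBIC)
a=np.hstack([r(p[150:250,200:300]),r(q[150:250,200:300])]); b=np.hstack([r(p[150:230,290:370]),r(q[215:295,150:230])])
cv2.imwrite('pics/crop1.png',cv2.resize(np.vstack([a,b]),(600,600)))
E
```

```text
(no output)
```

View pics/crop1.png

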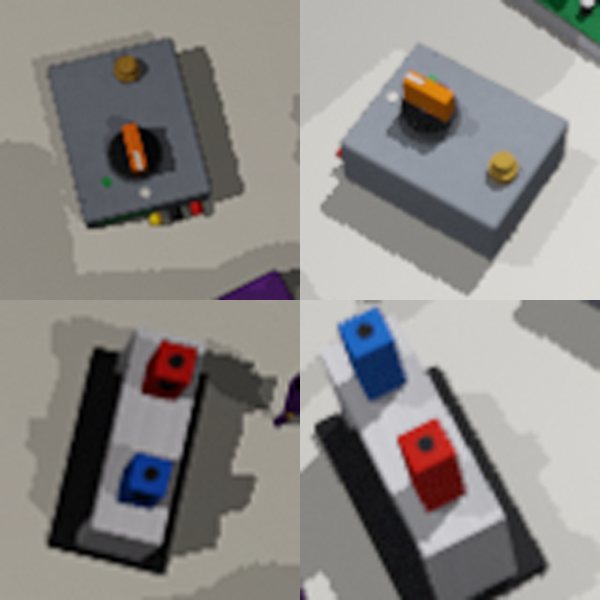

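The crops confirm it: the grey box's selector points at the white dot, and the red probe sits in the far hole. The numbers fit too: dot and bar geometry, holes 79.6 mm apart, top heights 112, 165 and 77. Selector axis ≈ (532.7, 6.7) with yaw 15.6°, red probe ≈ (612.7, -225.9) with yaw -12.6°, collar ≈ (462.2, 232.5). Now I approach the selector with the jaw yaw going from -68° to -74.4°.

```bash
cat >> h.py <<'E'
def goto(x,y,z,yaw):
    """tool-frame shift (m) and turn (rad) to bring the grasp point to x,y,z (mm), jaws along yaw (deg), tool down"""
    s=manip.observe(); A=R.from_rotvec(s['tool_rot']); c,n=np.cos(np.radians(yaw)),np.sin(np.radians(yaw))
    B=R.from_matrix(np.array([[c,n,0],[n,-c,0],[0,0,-1.]]).T if 0 else np.column_stack([[c,n,0],[n,-c,0],[0,0,-1.]]))
    print('t',round(s['t'],2),'grasp',(s['tool_pos']+A.apply([0,0,180])).round(1),'yaw',np.degrees(np.arctan2(*A.as_matrix()[[1,0],0])).round(2),'w',round(s['width'],3),'F',s['force'].round(2))
    print('shift',(A.inv().apply(np.array([x,y,z+180])-s['tool_pos'])/1000).round(4).tolist(),'rot',(A.inv()*B).as_rotvec().round(4).tolist())
E
python3 -c "
from h import *
goto(532.7,6.7,200,-74.4)"
```

```text
t 0.8 grasp [ 214.8 -533.4  224.7] yaw -68.07 w 0.999 F [0.29 1.   0.03]
shift [-0.3822, -0.4967, 0.0246] rot [0.0, -0.0002, 0.1105]
```

```bash
python3 -m crank '{"xyz":[[-0.029,-0.038,0],[-0.029,-0.038,0],[-0.029,-0.038,0],[-0.029,-0.038,0],[-0.029,-0.038,0],[-0.029,-0.038,0],[-0.029,-0.038,0],[-0.029,-0.038,0],[-0.029,-0.038,0],[-0.029,-0.038,0]],"rotation":[[0,0,0],[0,0,0],[0,0,0],[0,0,0],[0,0,0],[0,0,0],[0,0,0],[0,0,0],[0,0,0],[0,0,0]]}' 100
python3 -c "
from h import *
goto(532.7,6.7,160,-74.4)"
```

```text
t: 1.8
tool_pos: [465.9, -114.8, 404.1]
tool_rot: [2.589, -1.774, 0.013]
force: [-0.0, 0.0, 0.1]
width: 0.996
t 1.8 grasp [ 466.8 -116.   224.1] yaw -68.84 w 0.996 F [-0.    0.    0.14]
shift [-0.0897, -0.106, 0.0636] rot [-0.0026, -0.0081, 0.0971]
```

```bash
python3 -m crank '{"xyz":[[-0.03,-0.035,0],[-0.03,-0.035,0.01],[-0.03,-0.035,0.02],[0,0,0.02],[0,0,0]],"rotation":[[0,0,0.05],[0,0,0.05],[0,0,0],[0,0,0],[0,0,0]]}' 50
python3 -c "
from h import *
goto(532.7,6.7,107,-74.4)
p,d=cap('scene');X=cloud('scene',d)
cv2.imwrite('pics/s2.png',cv2.resize(p[90:220,170:310,::-1],(560,520),interpolation=cv2.INTER_CUBIC))"
```

```text
t: 2.3
tool_pos: [541.9, 13.4, 354.6]
tool_rot: [-2.502, 1.895, -0.021]
force: [0.2, -0.2, 0.1]
width: 0.613
t 2.3 grasp [544.1  12.3 174.6] yaw -74.29 w 0.613 F [ 0.16 -0.2   0.12]
shift [0.0033, 0.0113, 0.0675] rot [-0.0102, -0.0094, 0.002]
```

View pics/s2.png

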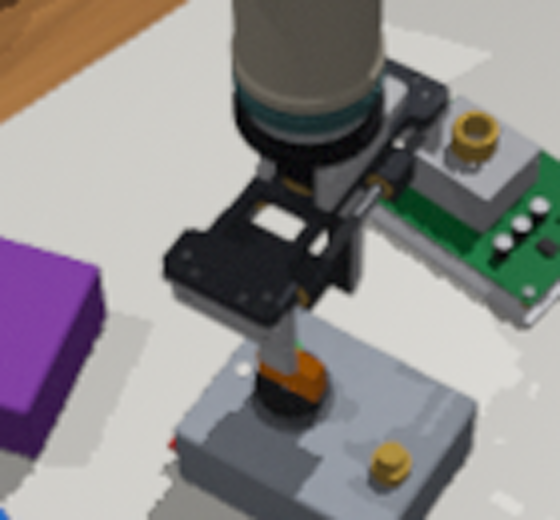

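The gripper (crop 280,270) hangs about 11 mm off the selector axis with its jaws across the bar, and the bar shows below it at (295,375). I correct the offset, level the tool, then descend.

```bash
python3 -m crank '{"xyz":[[0.003,0.011,0.01],[0,0,0.015],[0,0,0.015],[0,0,0.01],[0,0,0]],"rotation":[[-0.01,-0.009,0],[0,0,0],[0,0,0],[0,0,0],[0,0,0]]}' 50
python3 -c "
from h import *
goto(532.7,6.7,107,-74.4)"
```

```text
t: 2.85
tool_pos: [533.5, 3.1, 310.8]
tool_rot: [-2.493, 1.901, -0.019]
force: [0.1, -1.2, 0.1]
width: 0.503
t 2.85 grasp [536.    2.7 130.8] yaw -74.65 w 0.503 F [ 0.14 -1.23  0.14]
shift [-0.0038, 0.0001, 0.0238] rot [-0.0126, -0.0054, -0.0044]
```

```bash
python3 -m crank '{"xyz":[[-0.004,0,0],[0,0,0.01],[0,0,0.01],[0,0,0]],"rotation":[[-0.012,-0.005,-0.004],[0,0,0],[0,0,0],[0,0,0]]}' 50
python3 -c "
from h import *
goto(532.7,6.7,107,-74.4)"
```

```text
t: 3.25
tool_pos: [533.2, 6.3, 292.1]
tool_rot: [-2.499, 1.9, -0.006]
force: [1.0, -0.1, 0.1]
width: 0.497
t 3.25 grasp [534.1   6.1 112.1] yaw -74.5 w 0.497 F [ 1.   -0.11  0.09]
shift [-0.0006, 0.0004, 0.0051] rot [-0.0043, -0.0019, -0.0017]
```

```bash
python3 -m crank '{"xyz":[[-0.001,0,0.005],[0,0,0],[0,0,0]],"rotation":[[-0.004,-0.002,-0.002],[0,0,0],[0,0,0]]}' 50
python3 -m crank '{"xyz":[[0,0,0],[0,0,0],[0,0,0],[0,0,0],[0,0,0],[0,0,0]],"rotation":[[0,0,0],[0,0,0],[0,0,0],[0,0,0],[0,0,0],[0,0,0]]}' 0
python3 -c "
from h import *
goto(532.7,6.7,97.5,-74.4)"
```

```text
t: 3.55
tool_pos: [533.0, 7.5, 286.2]
tool_rot: [2.503, -1.898, -0.001]
force: [0.5, -0.1, -0.6]
width: 0.496
t: 4.15
tool_pos: [533.1, 8.0, 286.9]
tool_rot: [-2.502, 1.898, 0.001]
force: [-0.0, 0.7, -1.3]
width: 0.15
t 4.15 grasp [533.2   8.4 106.9] yaw -74.37 w 0.15 F [-0.04  0.67 -1.25]
shift [0.0012, 0.0008, 0.0094] rot [-0.0006, 0.0016, 0.0006]
```

The grip reads 14.1 mm, which matches the bar. Next is the press.

```bash
python3 -m crank '{"xyz":[[0,0,0.005],[0,0,0.005],[0,0,0.001],[0,0,0]],"rotation":[[0,0,0],[0,0,0],[0,0,0],[0,0,0]]}' 0
python3 -c "
from h import *
goto(532.7,6.7,97,-74.4)"
```

```text
t: 4.55
tool_pos: [533.0, 8.1, 277.6]
tool_rot: [-2.502, 1.897, -0.001]
force: [-2.1, 0.8, 7.6]
width: 0.149
t 4.55 grasp [533.2   8.4  97.6] yaw -74.35 w 0.149 F [-2.13  0.85  7.63]
shift [0.0013, 0.0006, 0.0006] rot [-0.0017, 0.0009, 0.0008]
```

```bash
python3 -m crank '{"xyz":[[0,0,0.001],[0,0,0.0005],[0,0,0.0005],[0,0,0.0005],[0,0,0.0005]],"rotation":[[0,0,0.1],[0,0,0.1],[0,0,0.1],[0,0,0.1],[0,0,0.1]]}' 0
python3 -c "
from h import *
goto(532.9,8,97,-134.8)"
```

```text
t: 5.05
tool_pos: [532.6, 7.2, 277.9]
tool_rot: [-1.934, 2.475, -0.006]
force: [-1.8, -0.1, 8.1]
width: 0.146
t 5.05 grasp [533.2   6.8  97.9] yaw -104.0 w 0.146 F [-1.84 -0.06  8.11]
shift [-0.0008, -0.0001, 0.0009] rot [-0.0039, -0.0005, 0.5376]
```

Turned 29.6° with a low moment. I'll carry on to the stop.

```bash
python3 -m crank '{"xyz":[[0,0,0.001],[0,0,0.0005],[0,0,0.0005],[0,0,0.0005],[0,0,0.0005],[0,0,0.0005],[0,0,0.0005]],"rotation":[[-0.003,0,0.1],[0,0,0.1],[0,0,0.1],[0,0,0.1],[0,0,0.1],[0,0,0.1],[0,0,0.05]]}' 0
python3 -c "
from h import *
goto(532.9,7,97,-134.5);print(manip.observe()['moment'])"
```

```text
t: 5.75
tool_pos: [532.1, 6.2, 278.4]
tool_rot: [-1.009, 2.975, -0.01]
force: [0.0, -0.8, 6.8]
width: 0.16
t 5.75 grasp [532.5   5.1  98.4] yaw -142.54 w 0.16 F [ 0.04 -0.76  6.77]
shift [-0.0011, 0.0001, 0.0014] rot [-0.0062, -0.0021, -0.1403]
[-0.0261934   0.00773366  0.71467725]
```

The tool has turned 68° with a moment of 0.71 Nm, so the knob is on its stop. I release it, then rise.

```bash
python3 -m crank '{"xyz":[[0,0,0],[0,0,0],[0,0,0],[0,0,0],[0,0,-0.02],[0,0,-0.04],[0,0,-0.05],[0,0,-0.05],[0,0,0]],"rotation":[[0,0,0],[0,0,0],[0,0,0],[0,0,0],[0,0,0],[0,0,0],[0,0,0],[0,0,0],[0,0,0]]}' 55
python3 - <<'E'
from h import *
goto(612.7,-225.9,225,-102.6)
p,d=cap('scene');X=cloud('scene',d); z=X[:,:,2]
hsv=cv2.cvtColor(p,cv2.COLOR_RGB2HSV); w=np.zeros(d.shape,bool); w[160:205,220:265]=1
q=X[w&(hsv[:,:,1]>120)&(z>95)&(z<125)]; print(len(q),q.mean(0).round(1),np.percentile(q[:,2],[50,90,98]).round(1),cv2.minAreaRect(q[:,:2].astype(np.float32)))
cv2.imwrite('pics/s3.png',cv2.resize(p[90:220,170:310,::-1],(560,520),interpolation=cv2.INTER_CUBIC))
E
```

```text
t: 6.65
tool_pos: [532.6, 6.2, 442.3]
tool_rot: [-1.007, 2.973, -0.017]
force: [0.7, -0.0, 0.3]
width: 0.55
t 6.65 grasp [533.6   4.6 262.3] yaw -142.57 w 0.55 F [ 0.75 -0.    0.27]
shift [0.0774, -0.2326, 0.0399] rot [-0.01, -0.0048, -0.6977]
94 [536.5   4.7 108.9] [109.9 112.6 114.2] ((532.8109741210938, 7.599400520324707), (12.094198226928711, 42.51704406738281), 48.24050521850586)
```

View pics/s3.png

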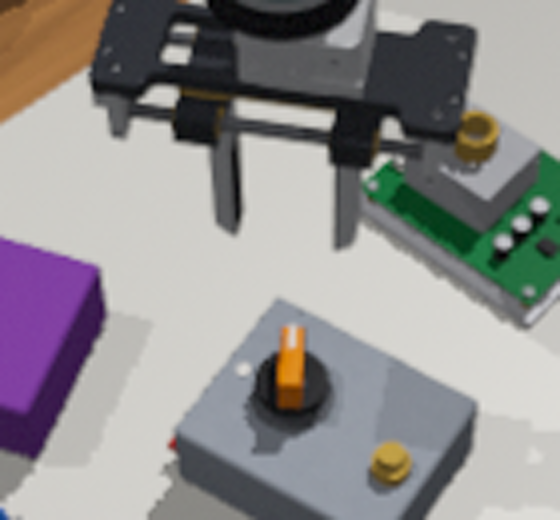

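The knob is up (bar top ≈ 112 mm). The bar at crop (290,365) now points to the green dot side, away from the white dot at (243,370). Now the probe, turning the tool back first.

```bash
python3 -m crank '{"xyz":[[0,0,0],[0,0,0],[0,0,0],[0,0,0],[0,0,0],[0,0,0],[0,0,0],[0,0,0]],"rotation":[[-0.01,-0.005,-0.1],[0,0,-0.1],[0,0,-0.1],[0,0,-0.1],[0,0,-0.1],[0,0,-0.1],[0,0,-0.1],[0,0,0]]}' 65
python3 -c "
from h import *
goto(612.7,-225.9,225,-102.6)"
```

```text
t: 7.5
tool_pos: [528.7, 5.0, 421.7]
tool_rot: [1.985, -2.404, -0.034]
force: [0.2, 0.1, 1.1]
width: 0.649
t 7.5 grasp [522.9   5.3 241.8] yaw -100.88 w 0.649 F [0.17 0.09 1.05]
shift [0.2108, -0.1266, 0.0137] rot [0.0316, -0.005, 0.0299]
```

```bash
python3 -m crank '{"xyz":[[0.034,-0.021,0],[0.034,-0.021,0],[0.034,-0.021,0],[0.034,-0.021,0],[0.034,-0.021,0],[0.034,-0.021,0],[0,0,0],[0,0,0]],"rotation":[[0.03,-0.005,0.03],[0,0,0],[0,0,0],[0,0,0],[0,0,0],[0,0,0],[0,0,0],[0,0,0]]}' 65
python3 -c "
from h import *
goto(612.7,-225.9,195,-102.6)"
```

```text
t: 8.3
tool_pos: [607.5, -229.7, 405.1]
tool_rot: [1.935, -2.458, -0.03]
force: [-0.5, -0.2, 0.1]
width: 0.65
t 8.3 grasp [ 603.6 -228.5  225.2] yaw -103.59 w 0.65 F [-0.53 -0.2   0.08]
shift [-0.0049, -0.0048, 0.03] rot [0.0229, 0.0018, -0.0173]
```

```bash
python3 -m crank '{"xyz":[[-0.005,-0.005,0.01],[0,0,0.01],[0,0,0.01],[0,0,0],[0,0,0]],"rotation":[[0.023,0.002,-0.017],[0,0,0],[0,0,0],[0,0,0],[0,0,0]]}' 65
python3 -c "
from h import *
goto(612.7,-225.9,140,-102.6)"
```

```text
t: 8.8
tool_pos: [611.4, -222.0, 370.8]
tool_rot: [1.961, -2.45, -0.01]
force: [-0.1, 0.1, 0.1]
width: 0.649
t 8.8 grasp [ 610.2 -221.4  190.8] yaw -102.65 w 0.649 F [-0.07  0.12  0.11]
shift [0.0036, -0.0025, 0.0508] rot [0.007, 0.0015, -0.0009]
```

```bash
python3 -m crank '{"xyz":[[0.004,-0.0025,0],[0,0,0],[0,0,0]],"rotation":[[0.007,0.002,0],[0,0,0],[0,0,0]]}' 65
python3 -c "
from h import *
goto(612.7,-225.9,140,-102.6)
p,d=cap('scene'); cv2.imwrite('pics/s4.png',cv2.resize(p[190:310,120:240,::-1],(560,560),interpolation=cv2.INTER_CUBIC))"
```

```text
t: 9.1
tool_pos: [613.2, -226.3, 372.0]
tool_rot: [-1.963, 2.452, -0.004]
force: [-0.1, -0.6, -0.3]
width: 0.648
t 9.1 grasp [ 613.5 -226.7  192. ] yaw -102.63 w 0.648 F [-0.09 -0.61 -0.33]
shift [-0.0004, 0.0007, 0.052] rot [-0.0022, -0.0013, -0.0005]
```

View pics/s4.png

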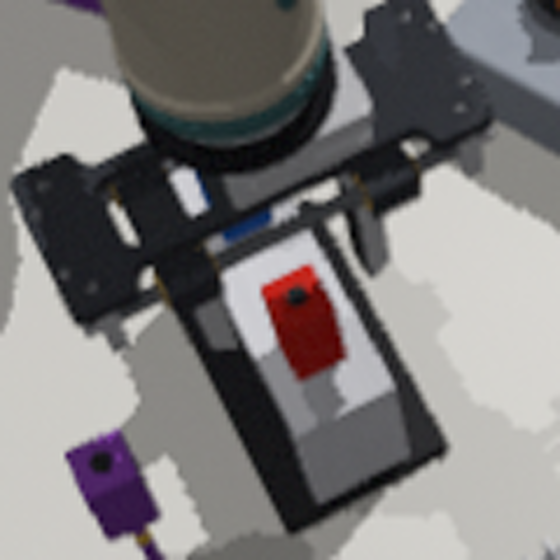

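The red probe is at crop (300,320), with a finger on either side of it across the stand's short axis, at (210,310) and (370,240). The blue probe at (245,225) is clear. I descend 52 mm.

```bash
python3 -m crank '{"xyz":[[0,0,0.015],[0,0,0.015],[0,0,0.01],[0,0,0.008],[0,0,0],[0,0,0]],"rotation":[[-0.002,0,0],[0,0,0],[0,0,0],[0,0,0],[0,0,0],[0,0,0]]}' 65
python3 -c "
from h import *
goto(612.7,-225.9,140,-102.6)"
```

```text
t: 9.75
tool_pos: [613.0, -226.8, 319.9]
tool_rot: [1.962, -2.452, 0.001]
force: [0.3, 0.5, 0.2]
width: 0.648
t 9.75 grasp [ 612.9 -227.   139.9] yaw -102.67 w 0.648 F [0.34 0.47 0.16]
shift [-0.0008, 0.0005, -0.0001] rot [0.0003, -0.0014, -0.0012]
```

```bash
python3 -m crank '{"xyz":[[-0.001,0,0],[0,0,0],[0,0,0],[0,0,0],[0,0,0],[0,0,0],[0,0,0],[0,0,0]],"rotation":[[0,0,0],[0,0,0],[0,0,0],[0,0,0],[0,0,0],[0,0,0],[0,0,0],[0,0,0]]}' 0
python3 -c "
from h import *
goto(612.7,-225.9,240,-102.6)"
```

```text
t: 10.55
tool_pos: [613.7, -225.8, 321.7]
tool_rot: [-1.963, 2.453, -0.006]
force: [-0.3, -0.3, -0.2]
width: 0.279
t 10.55 grasp [ 614.1 -226.3  141.7] yaw -102.66 w 0.279 F [-0.28 -0.28 -0.16]
shift [0.0005, 0.0006, -0.0983] rot [-0.003, -0.0021, -0.0011]
```

The grip reads 26.2 mm, matching the red body. I lift.

```bash
python3 -m crank '{"xyz":[[0,0,-0.01],[0,0,-0.015],[0,0,-0.02],[0,0,-0.02],[0,0,-0.02],[0,0,-0.02],[0,0,-0.02],[0,0,-0.01],[0,0,0],[0,0,0]],"rotation":[[0,0,0],[0,0,0],[0,0,0],[0,0,0],[0,0,0],[0,0,0],[0,0,0],[0,0,0],[0,0,0],[0,0,0]]}' 0
python3 -c "
from h import *
goto(462.2,232.5,275,-102.6)"
```

```text
t: 11.55
tool_pos: [612.8, -225.2, 465.8]
tool_rot: [-1.962, 2.452, -0.007]
force: [-0.0, 0.4, -1.2]
width: 0.274
t 11.55 grasp [ 613.5 -225.8  285.8] yaw -102.67 w 0.274 F [-0.02  0.44 -1.17]
shift [-0.4136, 0.2474, 0.0088] rot [-0.004, -0.0023, -0.0012]
```

```bash
python3 -m crank '{"xyz":[[-0.015,0.009,0],[-0.025,0.015,0],[-0.03,0.018,0],[-0.03,0.018,0],[-0.03,0.018,0],[-0.03,0.018,0],[-0.03,0.018,0]],"rotation":[[0,0,0],[0,0,0],[0,0,0],[0,0,0],[0,0,0],[0,0,0],[0,0,0]]}' 0
python3 -c "
from h import *
goto(462.2,232.5,275,-102.6)"
```

```text
t: 12.25
tool_pos: [537.6, -5.8, 455.8]
tool_rot: [1.95, -2.453, -0.02]
force: [0.6, 0.0, -0.5]
width: 0.277
t 12.25 grasp [535.1  -4.9 275.8] yaw -103.01 w 0.277 F [ 0.62  0.03 -0.46]
shift [-0.2152, 0.1271, 0.003] rot [0.0147, 0.0017, -0.0072]
```

```bash
python3 -m crank '{"xyz":[[-0.03,0.018,0],[-0.03,0.018,0],[-0.03,0.018,0],[-0.03,0.018,0],[-0.025,0.014,0],[-0.015,0.01,0],[-0.01,0.005,0],[0,0,0],[0,0,0]],"rotation":[[0.015,0,-0.007],[0,0,0],[0,0,0],[0,0,0],[0,0,0],[0,0,0],[0,0,0],[0,0,0],[0,0,0]]}' 0
python3 -c "
from h import *
goto(462.2,232.5,275,-102.6)"
```

```text
t: 13.15
tool_pos: [459.8, 198.1, 448.3]
tool_rot: [1.968, -2.432, -0.026]
force: [0.2, -0.8, -1.4]
width: 0.275
t 13.15 grasp [456.1 198.9 268.4] yaw -102.02 w 0.275 F [ 0.24 -0.85 -1.38]
shift [-0.0342, 0.005, -0.0066] rot [0.0211, 0.0002, 0.0101]
```

```bash
python3 -m crank '{"xyz":[[-0.017,0.0025,0],[-0.017,0.0025,0],[0,0,0.01],[0,0,0.015],[0,0,0.015],[0,0,0],[0,0,0]],"rotation":[[0.021,0,0.01],[0,0,0],[0,0,0],[0,0,0],[0,0,0],[0,0,0],[0,0,0]]}' 0
python3 -c "
from h import *
goto(462.2,232.5,215,-102.6)"
```

```text
t: 13.85
tool_pos: [464.1, 225.8, 403.8]
tool_rot: [1.95, -2.455, 0.006]
force: [-0.4, -0.4, 0.1]
width: 0.273
t 13.85 grasp [463.7 224.5 223.8] yaw -103.09 w 0.273 F [-0.44 -0.37  0.1 ]
shift [-0.0062, 0.0033, 0.0088] rot [0.0006, -0.0072, -0.0085]
```

```bash
python3 -m crank '{"xyz":[[-0.006,0.003,0],[-0.001,0,0],[0,0,0],[0,0,0],[0,0,0],[0,0,0]],"rotation":[[0,-0.007,-0.008],[0,0,0],[0,0,0],[0,0,0],[0,0,0],[0,0,0]]}' 0
python3 - <<'E'
from h import *
goto(462.2,232.5,215,-102.6)
for n in('scene','top'):
    p,d=cap(n)
    for l in('probe_tip','probe_band','probe','collar_mouth'): print(n,l,[(np.round(x['uv'],1).tolist(),round(x['conf'],2)) for x in spotter.landmark_of(l,n)][:3])
q=[np.load(f'/tmp/{n}.npz')['p'] for n in('scene','top')]
a=q[0][70:150,255:325,::-1]; b=q[1][190:270,125:195,::-1]
cv2.imwrite('pics/s5.png',cv2.resize(np.hstack([a,b]),(798,456),interpolation=cv2.INTER_CUBIC))
E
```

```text
t: 14.45
tool_pos: [463.4, 233.0, 405.9]
tool_rot: [-1.961, 2.45, -0.002]
force: [0.0, -0.4, -0.4]
width: 0.274
t 14.45 grasp [463.9 233.3 225.9] yaw -102.65 w 0.274 F [ 0.03 -0.37 -0.36]
shift [0.0008, 0.001, 0.0109] rot [-0.0029, 0.002, -0.0009]
scene probe_tip [([153.6, 311.1], 0.69), ([182.4, 341.3], 0.55), ([291.0, 112.7], 0.5)]
scene probe_band [([150.1, 303.9], 0.8), ([290.1, 99.9], 0.71), ([180.2, 334.9], 0.54)]
scene probe [([179.7, 331.9], 0.81), ([288.6, 94.9], 0.67), ([285.2, 280.6], 0.3)]
scene collar_mouth [([289.7, 121.3], 0.77)]
top probe_tip [([269.5, 130.4], 0.66), ([360.5, 146.1], 0.54), ([365.0, 179.5], 0.53)]
top probe_band [([367.2, 179.0], 0.48), ([366.5, 142.8], 0.46)]
top probe [([370.4, 175.6], 0.63), ([363.5, 143.8], 0.45)]
top collar_mouth [([157.5, 224.3], 0.75)]
```

View pics/s5.png

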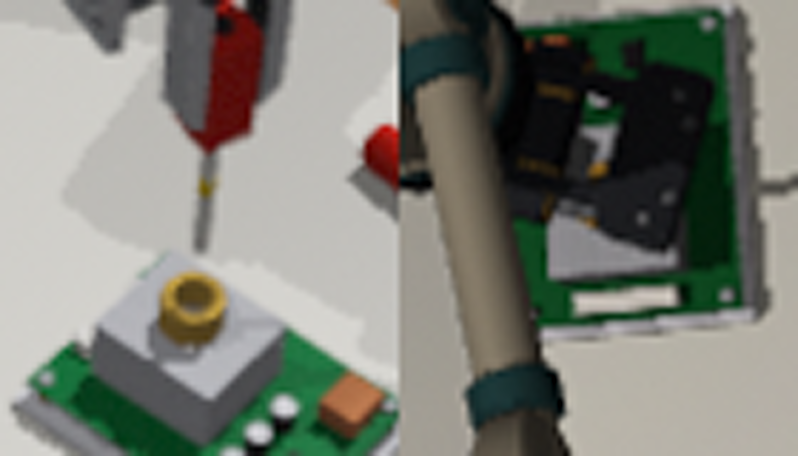

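The scene crop shows the rod hanging at x ≈ 205, with the band at (206,188) and the tip at (201,248). The mouth is at (195,296) below it. The top view is blocked by the arm, so I measure the rod axis against the collar in the scene camera, where the shared bias cancels.

```bash
python3 - <<'E'
from h import *
from scipy.optimize import least_squares
f=np.load('/tmp/scene.npz'); p,d=f['p'],f['d']; X=cloud('scene',d); z=X[:,:,2]
hsv=cv2.cvtColor(p,cv2.COLOR_RGB2HSV)
near=(np.hypot(X[:,:,0]-463,X[:,:,1]-233)<25)
m=near&(z>112)&(z<186); 
for r in range(92,116): 
    c=np.where(m[r])[0]
    if len(c): q=X[r,c].mean(0); print(r,c.min(),c.max(),q.round(1))
def proj(P):
    c=cams.calibration('scene'); K=np.array([[c['fx'],0,c['cx']],[0,c['fy'],c['cy']],[0,0,1.]])
    E=np.array(c['extrinsics'])[:3]; q=E[:,:3]@np.array(P)+E[:,3]; q=np.array([q[0],-q[1],-q[2]])
    return cv2.projectPoints(q[None],np.zeros(3),np.zeros(3),K,np.array([c['k1'],0,0,0.]))[0].ravel().round(2)
for zz in(109,153,189): print('expected axis pixel z',zz,proj([463.9,233.3,zz]))
print('mouth exp',proj([463.3,232.5,78]), 'mouth ray', ray('scene',(289.5,121.6),78).round(1))
# brass outline
b=np.zeros(d.shape,bool); b[112:136,278:302]=1; b&=(hsv[:,:,0]>12)&(hsv[:,:,0]<35)&(hsv[:,:,1]>100)
t=b&(z>74)&(z<82); q=X[t]; print('brass top',t.sum(),q.mean(0).round(1),cv2.minAreaRect(q[:,:2].astype(np.float32)), 'circle',np.round(cv2.minEnclosingCircle(q[:,:2].astype(np.float32))[0],1))
v,u=np.where(b); print('brass uv',u.min(),u.max(),v.min(),v.max())
for zz in (78,58):
  a=[proj([463.3+16*np.cos(k),232.5+16*np.sin(k),zz]) for k in np.linspace(0,6.28,60)]; a=np.array(a); print('exp uv',zz,a.min(0),a.max(0))
E
```

```text
97 291 293 [464.7 234.3 173.3]
98 290 293 [463.8 233.8 169.3]
99 290 293 [463.8 234.2 165.3]
100 290 292 [463.6 233.  162.3]
101 290 293 [464.  234.8 157.6]
102 290 292 [464.4 232.9 155.7]
103 290 292 [465.8 231.7 154. ]
104 290 292 [465.5 232.4 149.5]
105 291 292 [466.1 234.  145. ]
106 290 292 [465.3 233.4 141. ]
107 290 292 [465.6 233.5 137.3]
108 289 292 [463.8 234.1 131.5]
109 289 292 [463.2 235.3 126.1]
110 289 291 [464.4 232.3 125.6]
111 289 291 [465.1 231.9 122.6]
112 289 291 [464.5 233.  117.4]
113 289 290 [464.6 231.4 114.7]
expected axis pixel z 109 [289.69 113.91]
expected axis pixel z 153 [290.91 102.52]
expected axis pixel z 189 [291.97  92.66]
mouth exp [288.49 121.56] mouth ray [465.2 234.4  78. ]
brass top 48 [463.4 230.9  76.9] ((464.5911865234375, 231.58273315429688), (27.47884750366211, 27.997455596923828), 23.620080947875977) circle [464.9 231. ]
brass uv 283 293 118 129
exp uv 78 [282.47 116.89] [294.52 126.3 ]
exp uv 58 [282.04 121.67] [293.93 131.02]
```

Everything agrees. The rod pixels match the kinematic axis to about 0.3 px, and the band row is 102.5 as expected. The start-to-collar offset is (-150.3, +458) in both cameras. So the grasp target is (463.5, 232.2), with a final grasp height of about 150.7. I correct sideways, then go down slowly.

```bash
python3 -m crank '{"xyz":[[0.001,0,0.004],[0,0,0.005],[0,0,0.005],[0,0,0],[0,0,0]],"rotation":[[-0.003,0.002,-0.001],[0,0,0],[0,0,0],[0,0,0],[0,0,0]]}' 0
python3 -c "
from h import *
goto(463.5,232.2,150.7,-102.6)"
```

```text
t: 15.45
tool_pos: [463.0, 231.8, 389.8]
tool_rot: [1.963, -2.45, -0.001]
force: [0.7, 0.8, -0.8]
width: 0.274
t 15.45 grasp [462.7 231.7 209.8] yaw -102.61 w 0.274 F [ 0.72  0.81 -0.76]
shift [-0.0006, -0.0005, 0.0591] rot [0.0018, -0.0011, -0.0001]
```

```bash
python3 -m crank '{"xyz":[[-0.0005,-0.0005,0.003],[0,0,0.004],[0,0,0.004],[0,0,0.004],[0,0,0.003],[0,0,0]],"rotation":[[0.001,-0.001,0],[0,0,0],[0,0,0],[0,0,0],[0,0,0],[0,0,0]]}' 0
python3 -c "
from h import *
goto(463.5,232.2,150.7,-102.6)
p,d=cap('scene'); cv2.imwrite('pics/s6.png',cv2.resize(p[80:140,265:315,::-1],(500,600),interpolation=cv2.INTER_CUBIC))"
```

```text
t: 16.05
tool_pos: [463.7, 232.2, 370.2]
tool_rot: [1.964, -2.452, -0.001]
force: [-0.4, -0.2, -0.2]
width: 0.273
t 16.05 grasp [463.5 232.3 190.2] yaw -102.6 w 0.273 F [-0.38 -0.17 -0.17]
shift [0.0001, 0.0001, 0.0395] rot [0.0007, 0.0, -0.0001]
```

View pics/s6.png

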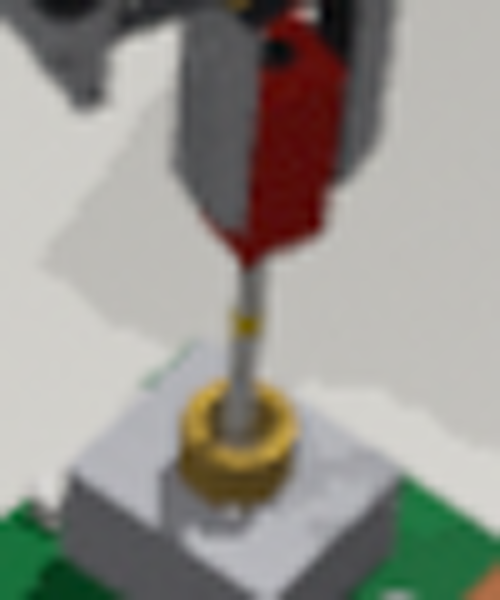

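The rod (x ≈ 239) enters the collar centred: the collar edges are at 181 and 298, and the tip end at row ≈ 445 is as expected. I continue down 39.5 mm in two stages.

```bash
python3 -m crank '{"xyz":[[0,0,0.003],[0,0,0.004],[0,0,0.004],[0,0,0.004],[0,0,0.003],[0,0,0]],"rotation":[[0.001,0,0],[0,0,0],[0,0,0],[0,0,0],[0,0,0],[0,0,0]]}' 0
python3 -c "
from h import *
goto(463.5,232.2,150.7,-102.6)"
```

```text
t: 16.7
tool_pos: [463.8, 232.3, 351.0]
tool_rot: [-1.964, 2.451, -0.001]
force: [-0.1, -0.1, -0.7]
width: 0.277
t 16.7 grasp [464.  232.3 171. ] yaw -102.61 w 0.277 F [-0.07 -0.1  -0.73]
shift [0.0002, 0.0003, 0.0203] rot [-0.0011, 0.0004, -0.0001]
```

```bash
python3 -m crank '{"xyz":[[0,0,0.003],[0,0,0.004],[0,0,0.004],[0,0,0.004],[0,0,0.003],[0,0,0.002],[0,0,0],[0,0,0]],"rotation":[[0,0,0],[0,0,0],[0,0,0],[0,0,0],[0,0,0],[0,0,0],[0,0,0],[0,0,0]]}' 0
python3 -c "
from h import *
goto(463.5,232.2,150.7,-102.6)
p,d=cap('scene'); cv2.imwrite('pics/s7.png',cv2.resize(p[80:140,265:315,::-1],(500,600),interpolation=cv2.INTER_CUBIC))"
```

```text
t: 17.5
tool_pos: [463.9, 232.3, 329.1]
tool_rot: [-1.964, 2.451, -0.001]
force: [0.8, -1.2, -0.8]
width: 0.276
t 17.5 grasp [464.1 232.4 149.1] yaw -102.6 w 0.276 F [ 0.81 -1.15 -0.81]
shift [0.0002, 0.0004, -0.0016] rot [-0.001, 0.0004, -0.0001]
```

View pics/s7.png

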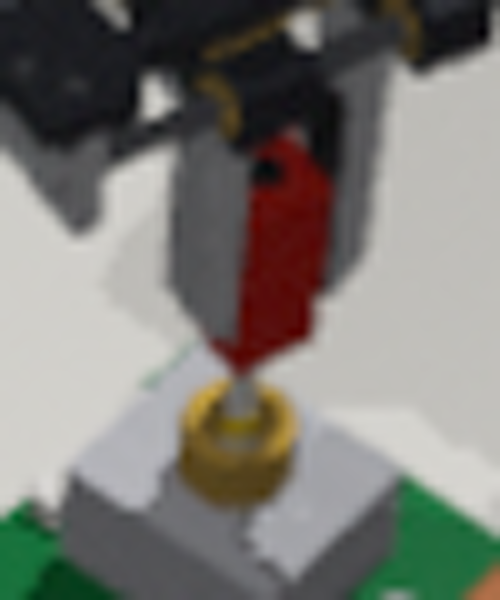

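The band sits at (240,427), level with the mouth centre (≈ 240,425). The collar edges at 181 and 297 put it in the middle. I raise 1.5 mm and settle.

```bash
python3 -m crank '{"xyz":[[0,0.0004,-0.0015],[0,0,0],[0,0,0],[0,0,0],[0,0,0]],"rotation":[[-0.001,0,0],[0,0,0],[0,0,0],[0,0,0],[0,0,0]]}' 0
python3 -c "
from h import *
goto(463.5,232.2,150.7,-102.6)
p,d=cap('scene');X=cloud('scene',d);z=X[:,:,2];H=cv2.cvtColor(p,cv2.COLOR_RGB2HSV)
w=np.zeros(d.shape,bool); w[165:200,228:260]=1; q=X[w&(H[:,:,1]>120)&(z>98)&(z<120)]; q=q[q[:,2]>105]; print('sel',len(q),q.mean(0).round(1),cv2.minAreaRect(q[:,:2].astype(np.float32)))
print('blue',X[212:245,155:182][(z[212:245,155:182]>158)&(z[212:245,155:182]<172)].mean(0).round(1), 'qvel',abs(manip.observe()['qvel']).max())"
```

```text
t: 18.05
tool_pos: [463.7, 232.5, 331.4]
tool_rot: [-1.963, 2.451, -0.0]
force: [-0.6, 0.3, -0.7]
width: 0.278
t 18.05 grasp [463.9 232.7 151.4] yaw -102.61 w 0.278 F [-0.58  0.31 -0.73]
shift [0.0003, 0.0001, 0.0007] rot [-0.0012, 0.0012, -0.0001]
sel 82 [535.1   5.9 110.4] ((533.57373046875, 6.985136032104492), (12.03239917755127, 41.01525115966797), 48.267547607421875)
blue [ 535.9 -207.5  163.5] qvel 0.0019189145037079758
```

```bash
python3 -c "
from h import *
print(ticket.close_job())"
```

```text
the job is handed in; nothing more can be done
None
```

I handed in the job at t ≈ 18 s of the allowed 64 s. The selector is turned to the green dot and the red probe is held in the collar. The hand-in gave no verdict, so what follows rests on my own checks.

- **Selector:** I pushed it down about 9.3 mm, turned it clockwise to its stop and let it pop up. The bar's top was back at its starting height. Its measured direction had changed by about 54° of the expected 60°. That camera estimate is coarse and sits right at the 0.95 rad limit. However, the tool turned 68° against a firm stop, and the knob popped up, which fits the green dot.
- **Red probe:** The grip read 26 mm, matching the body. At the end the gripper was within 1 mm of the target position and height, upright and still. The last picture showed the yellow band level with the collar's top and centred in it. I took it just before the final 1.5 mm lift. Wrist force stayed around 1 N on the way down, with no sign of contact.
- **Other things:** The blue probe read within 0.5 mm of its start. I did not measure the other loose things again; the arm's path stayed clear of them.
- **Disagreement:** The two cameras differed by about 2 mm in absolute position. I placed the probe using its offset to the collar, where they agreed to about 1.5 mm.

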